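# Lock and guard a fresh mosaic for drying

## Robot

A 7-joint arm with a two-finger parallel gripper is mounted at the origin on the work surface. World frame = base frame: x ahead of the robot, y to its left, z up, the work surface at z = 0. Lengths are in m, angles in rad, forces in N, time in s.
With the tool pointing down it reaches from about 0.4 to 0.85 m from the base axis. Payload 10.4 kg.
Tool frame: the origin (TCP) lies between the finger pads; the fingertips stand 25 mm ahead of it and the grasp point (between the pads) lies 6 mm ahead of it (nose_length is the distance from the TCP to the fingertips, in m); y points along the fingers, x is the direction in which the jaws open and shut, and the axes are right-handed (so a half turn about y gives the same grasp; the last joint's range is limited). The gripper opens to 87 mm and grips with 3 to 60 N. Pads are 19 mm wide; open, the fingers measure 117 mm over their backs; the gripper's body (75 mm by 190 mm) begins 51 mm behind the grasp point.
Start: joints at [1.131, 0.332, -0.065, 1.46, 0.022, 1.35, -0.088], TCP at [0.253, -0.572, 0.248] pointing down, gripper open.
Joint ranges: [-2.6, 2.6], [-0.5, 2.12], [-1.47, 1.34], [0.16, 2.42], [-1.27, 4.41], [0.06, 2.06], [-2.6, 2.6]. Speed limits (rad/s): [2.22, 2.22, 2.79, 2.79, 3.14, 3.14, 3.14].

## Interface

Orientations are given as a unit quaternion [w, x, y, z].
In Python, from bench import * gives the robot as it stands. Calls block until the motion is done:
- move_ptp(position, orientation): joint-space move of the TCP to a pose.
- move_linear(position, ori=None, velocity=0.15): straight line of the TCP; ori=None keeps the orientation; velocity is the mean speed in m/s.
- goto_joints(angles): joint-space move.
- open_gripper() and clamp(grasp_force=None): open the fingers fully, or close them until they stop; grasp_force is the grip in N (None keeps the last).
- dwell(seconds).
- inverse_kinematics(position, orientation): joint angles nearest the present ones, or None.
- camera(name): name is "scene" or "top" or "wrist"; returns the picture (420x560x3 uint8, red, green, blue); there is no depth.
- camera_params(name): a dict with "camera_matrix" (3x3 intrinsics, pixels), "k1" (the pictures are not rectified: a ray, as slopes to the right and down, at radius r is drawn at 1 + k1 r^2 times it, then the intrinsics apply), "R" (3x3) and "t" (3): a world point X has camera coordinates R X + t. Camera axes: x right, y down, z forward; pixel columns grow to the right and rows downward; lengths in m; the calibration is good to about 2 mm. A picture is of the moment at which its call begins: read the wrist's pose just before it. camera_params takes no time and is no camera call; for the wrist camera it gives the pose at the moment of the call.
A pose or a line that the arm cannot do raises IKError and nothing moves.
- finish_job(): hands the job in, once; it reports no verdict.
Trained networks look in the newest picture that a camera, given by its name, has taken for a name from the list of things; names that differ only in an ending like _2 or _b are one class to them, and where a whole thing is asked for, a point or a joint stands for the part that bears it (a point fixed in the world has none). Each returns a list of dicts, best first, with "confidence" (0 to 1); they miss things now and then, are a little off and sometimes report something else, mostly with a low value. They report only what shows in the picture. A call takes as long as a camera call. They do not tell look-alikes from the thing itself.
- find_in(camera, name): "at" ([column, row] as shares, 0 to 1, of the picture: columns of its width, rows of its height, amid what is visible of it).
- silhouettes(camera, name): "mask" (420x560 bool, what is visible of it) and "at" ([column, row] as shares, 0 to 1, of the picture: columns of its width, rows of its height, amid what is visible of it).
- spot_point(camera, name): "at" ([column, row] as shares, 0 to 1, of the picture: columns of its width, rows of its height: a listed point, or the origin of a listed thing).
Readings, each from a call of its own:
- get_time(): time.
- get_q(): joint angles.
- get_dq(): joint speeds.
- get_tau(): joint torques, N m.
- get_position(): TCP position.
- get_orientation(): TCP orientation.
- get_force(): force on the tool from outside, world axes, zero at the start.
- get_torque(): the same for the moment, N m.
- get_finger_gap(): finger opening in m.
Only numpy, scipy, OpenCV 4.12 (cv2) and the standard library are available. Lean on these libraries where they do the work, as an engineer would, in place of code of your own. Each camera call takes 0.05 s, during which the arm holds its last target.

## Task

Get the fresh mosaic ready to dry: first move both wooden paddles from the rails into the white tray, lying flat along it. Then take the red-handled lock pin from its stand, put its foot into the yellow-marked keyhole of the cover plate and slide it along the slot until it drops into the hidden socket, fully home with its collar down on the plate. After that lay every guard bar that is there across both rails, each seated flat in its own pair of notches, without disturbing the grout bowl or the tile jar.

Things in the scene. Friction and masses are not known exactly. Their poses are not given: they have to be found in the camera images.
- frame: Fixed drying frame; origin on the table under the mosaic's middle. Plywood base 310 x 220 mm (x, y); blue-violet mosaic 130 x 196 mm, its top 24 mm up. Two wooden rails along frame y at x = -80 and +80 mm, each 20 mm wide, 210 mm long; notch floors 55 mm above the table, tops of the blocks between notches 67 mm. The lock housing is fixed beside the base on its +y side.
- housing (a point): Middle of the lock housing's aluminium cover plate (6 mm thick), on its top, 52 mm above the table, 150 mm from the frame's origin in frame +y; axes as the frame's. Housing 310 x 70 mm, blue sides. Under the cover is a channel 22 mm high, 58 mm wide, whose floor is a steel slide with a hidden socket in it, 26 mm long along frame x and 20 mm deep.
- keyhole (a point): Centre of the square 30 x 30 mm yellow-marked keyhole, at the cover's top; axes as the frame's. A 14 mm wide slot runs from it along frame +x. The pin's foot passes the cover only here. The hidden socket's centre lies 40 to 110 mm from this point in frame +x, on the slot's line, different each time.
- slot_end (a point): Far end of the slot, at the cover's top, 130 mm from the keyhole's centre in frame +x. A thin split black dust lip hides what is under the slot; it gives way to the pin without any resistance.
- notch0 (a point): Middle of notch pair 0, half-way between the two rails, at the level of the notch floors (55 mm above the table), 60 mm on the -y side of the frame's middle. The notch in each rail is 28 mm wide (along frame y). A bar laid here lies along the frame's x axis.
- notch1 (a point): Middle of notch pair 1, half-way between the two rails, at the level of the notch floors (55 mm above the table), at the frame's middle. The notch in each rail is 28 mm wide (along frame y). A bar laid here lies along the frame's x axis.
- notch2 (a point): Middle of notch pair 2, half-way between the two rails, at the level of the notch floors (55 mm above the table), 60 mm on the +y side of the frame's middle. The notch in each rail is 28 mm wide (along frame y). A bar laid here lies along the frame's x axis.
- pin_grip (a point): Lock pin, centre of its red round handle (26 mm diameter, 55 mm tall); z axis points up along the pin. From the bottom: foot disc 20 mm diameter, 8 mm high; shaft 9 mm diameter; collar 31 mm diameter, 5 mm high, underside 44 mm above the foot's underside; then the handle. This point is 76.5 mm above the foot's underside and 32.5 mm above the collar's underside. 160 g. It starts upright in its stand.
- pin_collar (a point): Point on the pin's axis at the collar's underside. It is 52 mm above the table when the pin is fully home in the socket, 68 mm while the foot slides on the channel floor, 50 mm in the stand: a fixed grey block 60 x 60 x 50 mm with a 27 mm square hole, open at the top, in which the pin stands upright at the start.
- paddle0_center (a point): Wooden paddle (flat stick 185 x 30 x 8 mm, one end grey with grout), its centre; x along its length, z up through its thickness. Starts lying across both rails on top of the notch blocks. 70 g.
- paddle1_center (a point): Wooden paddle (flat stick 185 x 30 x 8 mm, one end grey with grout), its centre; x along its length, z up through its thickness. Starts lying across both rails on top of the notch blocks. 70 g.
- tray_in (a point): Centre of the inner floor of the fixed white open tray, 225 x 160 x 35 mm (x, y, z), wall 4 mm; axes as the tray's. 4 mm above the table. The paddles belong in here, lying flat along the tray's x axis; there is room for them side by side.
- bar0_center (a point): Guard bar: square aluminium bar 200 x 20 x 20 mm with orange ends, its centre; x along its length. 130 to 230 g. Starts on the table at the robot's right; may be absent (None).
- bar1_center (a point): Guard bar: square aluminium bar 200 x 20 x 20 mm with orange ends, its centre; x along its length. 130 to 230 g. Starts on the table at the robot's right; may be absent (None).
- bar2_center (a point): Guard bar: square aluminium bar 200 x 20 x 20 mm with orange ends, its centre; x along its length. 130 to 230 g. Starts on the table at the robot's right; may be absent (None).
- bar0: The same guard bar; origin at the centre of its underside. May be absent (None).
- bar1: The same guard bar; origin at the centre of its underside. May be absent (None).
- bar2: The same guard bar; origin at the centre of its underside. May be absent (None).
- pin: The lock pin; origin at the centre of its foot's underside, z up along it.
- paddle0: The same paddle; origin at the centre of its underside.
- paddle1: The same paddle; origin at the centre of its underside.
- grout_bowl: White grout bowl, 100 mm across, 55 mm high, a bystander on the table; leave it alone.
- tile_jar: Glass jar with blue cap, 66 mm diameter, 100 mm high, a bystander; leave it alone.
Things that resemble listed ones, but are neither listed nor needed, are in the scene too. What is shaped like the paddle1 but turquoise is not meant.

How it is judged:
On the way, in this order (a step that is already met when the one before it is completed fails the run):
1. both paddles lie flat in the tray, let go (x of paddle0_center in the frame of tray_in between -0.03 and 0.03 m and y of paddle0_center in the frame of tray_in between -0.07 and 0.07 m and height (world z) of each of paddle0_center, paddle1_center below 0.025 m and angle between paddle0_center's own x axis and vertical between 1.4 and 1.74 rad and x of paddle1_center in the frame of tray_in between -0.03 and 0.03 m and y of paddle1_center in the frame of tray_in between -0.07 and 0.07 m and angle between paddle1_center's own x axis and vertical between 1.4 and 1.74 rad and contact force between each of paddle0, paddle1 and the fingers below 0.2 N), for 0.2 s.
2. the pin's foot is down in the keyhole, under the cover plate (horizontal distance between pin_collar and keyhole below 0.015 m and z of pin_collar in the frame of frame between 0.06 and 0.075 m), for 0.05 s.
3. the pin has dropped into the hidden socket, collar on the plate, and is let go (z of pin_collar in the frame of frame below 0.055 m and y of pin_collar in the frame of frame between 0.14 and 0.16 m and x of pin_collar in the frame of frame between -0.045 and 0.08 m and angle between pin_collar's own z axis and vertical below 0.15 rad and contact force between pin and the fingers below 0.2 N), for 0.2 s.
4. every bar that is there lies seated in a notch pair ((horizontal distance between bar0_center and notch0 below 0.022 m or horizontal distance between bar0_center and notch1 below 0.022 m or horizontal distance between bar0_center and notch2 below 0.022 m) and z of bar0_center in the frame of frame between 0.061 and 0.069 m and angle between the x axis of each of bar0_center, bar1_center, bar2_center and the x axis of frame, either way round below 0.1 rad and angle between bar0_center's own x axis and vertical between 1.5 and 1.64 rad and (horizontal distance between bar1_center and notch0 below 0.022 m or horizontal distance between bar1_center and notch1 below 0.022 m or horizontal distance between bar1_center and notch2 below 0.022 m) and z of bar1_center in the frame of frame between 0.061 and 0.069 m and angle between bar1_center's own x axis and vertical between 1.5 and 1.64 rad and (horizontal distance between bar2_center and notch0 below 0.022 m or horizontal distance between bar2_center and notch1 below 0.022 m or horizontal distance between bar2_center and notch2 below 0.022 m) and z of bar2_center in the frame of frame between 0.061 and 0.069 m and angle between bar2_center's own x axis and vertical between 1.5 and 1.64 rad), for 0.2 s.
At the end, for the whole second after the job is handed in: Both paddles flat in the tray (within 30 mm along, 70 mm across of its centre); pin in the socket, collar within 3 mm of the cover plate; every bar present level in a notch pair (centre within 22 mm of the pair's middle, height 4 mm, along the frame within 0.1 rad); all at rest (all of step 4 and x of paddle0_center in the frame of tray_in between -0.03 and 0.03 m and y of paddle0_center in the frame of tray_in between -0.07 and 0.07 m and height (world z) of each of paddle0_center, paddle1_center below 0.025 m and angle between paddle0_center's own x axis and vertical between 1.4 and 1.74 rad and x of paddle1_center in the frame of tray_in between -0.03 and 0.03 m and y of paddle1_center in the frame of tray_in between -0.07 and 0.07 m and angle between paddle1_center's own x axis and vertical between 1.4 and 1.74 rad and z of pin_collar in the frame of frame below 0.055 m and y of pin_collar in the frame of frame between 0.14 and 0.16 m and x of pin_collar in the frame of frame between -0.045 and 0.08 m and angle between pin_collar's own z axis and vertical below 0.15 rad and linear speed of each of bar0, bar1, bar2, pin, paddle0, paddle1 below 0.02 m/s); the robot touches nothing.
It fails at once if the grout bowl is moved more than 20 mm (distance of grout_bowl from where it was at the start of the episode above 0.02 m).
It fails at once if the tile jar is moved more than 20 mm (distance of tile_jar from where it was at the start of the episode above 0.02 m).
Of bar0, bar1, bar2 only 2 to 3 are there at a start; the rules pass over those that are not, and their reading is None.
At some moment in a run one of bar0, bar1, bar2 may be knocked a few centimetres aside while the robot is not near it.
It also fails if it takes over 210 s, if anything falls off the work surface, if the arm or the gripper's body presses on something with over 40 N, if the wrist force passes 120 N, or if a joint passes its speed limit or range.

## Working session

There is one attempt and no reset: what is moved stays moved. The work goes in short steps, each a Python script; the robot and the scene stay as the last script left them, time stands still between calls to the robot, and variables do not carry over. Pictures are saved under pics/ and viewed, and the job is handed in when it is done.

```bash
ls; mkdir -p pics; python3 - <<'E'
from bench import *
import cv2
for n in ["scene","top","wrist"]:
    im=camera(n); cv2.imwrite(f"pics/{n}0.png",im[:,:,::-1]); p=camera_params(n); print(n,p)
print(get_time(),get_q(),get_position(),get_orientation(),get_finger_gap())
E
```

```text
pics
scene {'camera_matrix': array([[405.03031354,   0.        , 282.15645142],
       [  0.        , 405.03031354, 209.55472265],
       [  0.        ,   0.        ,   1.        ]]), 'k1': -0.0010375775795419618, 'R': array([[ 0.2839542 ,  0.95870688, -0.01584697],
       [ 0.68604654, -0.2146871 , -0.69516156],
       [-0.66985831,  0.18652229, -0.71867884]]), 't': array([-0.18775791, -0.28921615,  1.42324556])}
top {'camera_matrix': array([[465.86122339,   0.        , 283.70078305],
       [  0.        , 465.86122339, 204.04956579],
       [  0.        ,   0.        ,   1.        ]]), 'k1': -0.08473808256872264, 'R': array([[-0.02357245, -0.99965832,  0.01129564],
       [-0.98483981,  0.02127774, -0.17215635],
       [ 0.17185718, -0.01518255, -0.98500487]]), 't': array([0.05103422, 0.51563251, 1.35194801])}
wrist {'camera_matrix': array([[347.53651099,   0.        , 278.70401438],
       [  0.        , 347.53651099, 208.4383508 ],
       [  0.        ,   0.        ,   1.        ]]), 'k1': -0.05856878015550783, 'R': array([[ 4.04246365e-01, -9.14649827e-01, -7.54982431e-04],
       [-8.72569684e-01, -3.85895496e-01,  2.99510956e-01],
       [-2.74238989e-01, -1.20417441e-01, -9.54092562e-01]]), 't': array([-0.62400328, -0.03637964,  0.3924943 ])}
0.15 [ 1.13139732  0.33273521 -0.06470962  1.46072465  0.02160862  1.34989059
 -0.08847845] [ 0.25292352 -0.57125919  0.24694274] [ 0.59282812 -0.5924482   0.38604386 -0.38539602] 0.08684788451284545
```

View pics/scene0.png

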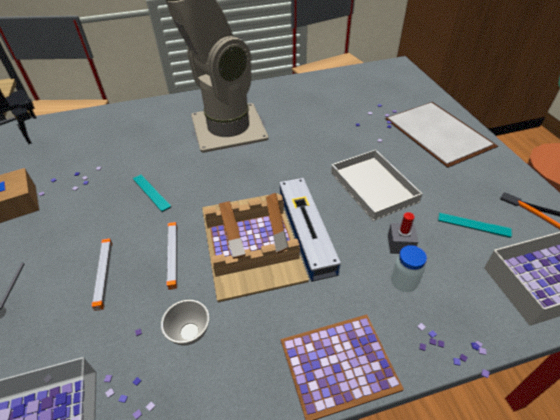

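View pics/top0.png

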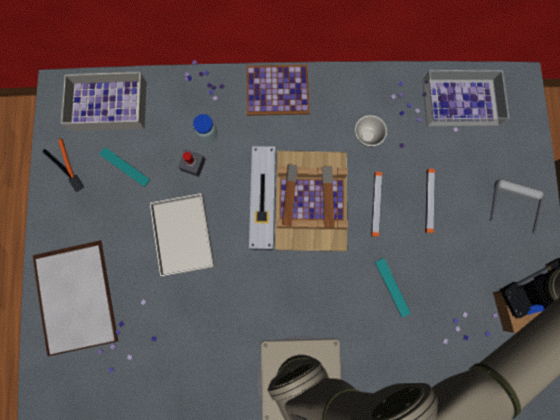

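View pics/wrist0.png

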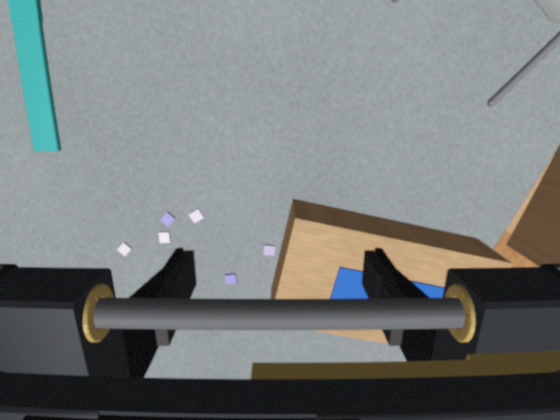

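Top view: frame at about (312,200), housing (262,198) with keyhole (262,216), tray (182,234), pin (188,158), and two bars at (377,204) and (431,201). The paddles are at (291,197) and (328,195). I'll measure with the networks next.

```bash
cat > h.py <<'E'
from bench import *
import numpy as np, cv2
from scipy.spatial.transform import Rotation as Rn
from scipy.optimize import least_squares
def proj(X,p):
    X=np.atleast_2d(X); c=X@p["R"].T+p["t"]; s=c[:,:2]/c[:,2:]; r2=(s**2).sum(1,keepdims=True)
    s=s*(1+p["k1"]*r2); K=p["camera_matrix"]
    return s*[K[0,0],K[1,1]]+[K[0,2],K[1,2]]
def ray(px,p):
    K=p["camera_matrix"]; d=(np.asarray(px,float)-[K[0,2],K[1,2]])/[K[0,0],K[1,1]]; s=d.copy()
    for _ in range(10): s=d/(1+p["k1"]*(s**2).sum())
    o=-p["R"].T@p["t"]; return o,p["R"].T@np.array([s[0],s[1],1])
def onz(px,p,z):
    o,d=ray(px,p); return o+d*(z-o[2])/d[2]
def pxl(at): return np.array([at[0]*560,at[1]*420])
E
python3 - <<'E'
from h import *
Z=dict(frame=0,housing=.052,keyhole=.052,slot_end=.052,notch0=.055,notch1=.055,notch2=.055,pin_grip=.0825,pin_collar=.05,paddle0_center=.071,paddle1_center=.071,tray_in=.004,bar0_center=.01,bar1_center=.01,bar2_center=.01,grout_bowl=0,tile_jar=0)
for n,z in Z.items():
    for cam in ("top","scene"):
        if cam not in globals(): pass
        camera(cam) if n=="frame" else None
        p=camera_params(cam)
        for d in spot_point(cam,n)[:4]:
            print(n,cam,round(d["confidence"],2),pxl(d["at"]).round(1),onz(pxl(d["at"]),p,z).round(4))
print(get_time())
E
```

```text
frame top 0.83 [314.  201.8] [ 0.5294 -0.0554  0.    ]
frame scene 0.62 [248.8 245.4] [ 0.5402 -0.0544  0.    ]
housing top 0.76 [265.6 197.8] [0.5354 0.0931 0.052 ]
housing scene 0.82 [309.4 216.3] [0.5347 0.1119 0.052 ]
housing scene 0.26 [174.7 253.7] [ 0.5545 -0.236   0.052 ]
keyhole top 0.62 [264.  218.8] [0.4722 0.099  0.052 ]
keyhole top 0.16 [294.1 195.8] [0.5397 0.0078 0.052 ]
keyhole scene 0.6 [297.7 203.2] [0.4801 0.0978 0.052 ]
slot_end top 0.75 [263.7 171.1] [0.6175 0.0975 0.052 ]
slot_end top 0.66 [327.9 198. ] [ 0.5309 -0.0932  0.052 ]
slot_end scene 0.87 [317.4 236. ] [0.6037 0.1089 0.052 ]
slot_end scene 0.36 [190.  330.7] [ 0.7654 -0.2272  0.052 ]
notch0 top 0.92 [292.2 194.6] [0.5429 0.0135 0.055 ]
notch0 top 0.8 [331.6 194.7] [ 0.5401 -0.1043  0.055 ]
notch0 top 0.72 [313.1 197.5] [ 0.5328 -0.0487  0.055 ]
notch0 scene 0.73 [227.9 235.6] [ 0.5392 -0.1031  0.055 ]
notch0 scene 0.72 [273.3 223.4] [0.5334 0.0153 0.055 ]
notch0 scene 0.55 [250.3 227.2] [ 0.5286 -0.0436  0.055 ]
notch1 top 0.92 [292.2 194.6] [0.5429 0.0135 0.055 ]
notch1 top 0.8 [331.6 194.7] [ 0.5401 
[... 2094 characters left out ...]
 0.76 [428.5 201.1] [ 0.5223 -0.4121  0.01  ]
bar2_center top 0.49 [311.6 194.8] [ 0.5498 -0.0479  0.01  ]
bar2_center scene 0.8 [100.5 273.9] [ 0.5279 -0.4207  0.01  ]
bar2_center scene 0.56 [103.1 272.7] [ 0.5261 -0.4147  0.01  ]
grout_bowl top 0.63 [206.9 131.1] [0.7659 0.278  0.    ]
grout_bowl top 0.62 [366.  136.9] [ 0.7364 -0.2294  0.    ]
grout_bowl top 0.36 [263.  195.6] [0.5524 0.1024 0.    ]
grout_bowl scene 0.72 [184.8 331.1] [ 0.7332 -0.2437  0.    ]
grout_bowl scene 0.19 [275.6 222.8] [0.4848 0.0335 0.    ]
tile_jar top 0.9 [205.8 135.7] [ 0.7506  0.2814 -0.    ]
tile_jar top 0.61 [193.1 166. ] [0.652  0.3207 0.    ]
tile_jar scene 0.63 [403.2 279.7] [0.7528 0.2754 0.    ]
1.95
```

```bash
cat >> h.py <<'E'
def ori(a):
    """tool y down, tool x (jaw axis) at angle a in world xy"""
    x=np.array([np.cos(a),np.sin(a),0]); y=np.array([0,0,-1.]); z=np.cross(x,y)
    q=Rn.from_matrix(np.c_[x,y,z]).as_quat(); return [q[3],q[0],q[1],q[2]]
def Rt(): 
    q=get_orientation(); return Rn.from_quat([q[1],q[2],q[3],q[0]]).as_matrix()
def shot(cam,name):
    p=camera_params(cam); im=camera(cam); cv2.imwrite(f"pics/{name}.png",im[:,:,::-1]); np.savez(f"pics/{name}.npz",**p,im=im); return im,p
def load(name):
    d=np.load(f"pics/{name}.npz"); return d["im"],{k:(d[k] if k!="k1" else float(d[k])) for k in ("camera_matrix","k1","R","t")}
E
python3 - <<'E'
from h import *
R=Rt();P=np.array(get_position());p=camera_params("wrist")
print(R.round(3)); c=-p["R"].T@p["t"]
print("cam in tool",(R.T@(c-P)).round(4),"\n",(R.T@p["R"].T).round(3)," cols=cam axes in tool")
for a in (0,np.pi/2,-np.pi/2,np.pi):
  for pos in ([.43,-.05,.35],[.4,-.33,.35],[.45,.33,.35],[.65,.32,.25]):
    j=inverse_kinematics(pos,ori(a)); print(a,pos,None if j is None else np.round(j,2))
E
```

```text
[[ 0.405  0.     0.914]
 [-0.914 -0.     0.405]
 [ 0.    -1.     0.   ]]
cam in tool [-0.0005 -0.138   0.0824] 
 [[ 1.    -0.001  0.   ]
 [-0.    -0.299  0.954]
 [-0.001 -0.954 -0.299]]  cols=cam axes in tool
0 [0.43, -0.05, 0.35] [ 0.74 -0.12 -0.65  1.73 -0.07  1.51  0.1 ]
0 [0.4, -0.33, 0.35] [ 0.95  0.08 -0.37  1.55  0.03  1.51  0.58]
0 [0.45, 0.33, 0.35] [ 0.14  0.3  -1.06  1.43  0.26  1.56 -0.9 ]
0 [0.65, 0.32, 0.25] [ 0.03  0.75 -1.01  1.1   0.62  1.58 -0.83]
1.5707963267948966 [0.43, -0.05, 0.35] [ 0.73 -0.12 -0.64  1.73 -0.07  1.51  1.67]
1.5707963267948966 [0.4, -0.33, 0.35] [ 1.06  0.09 -0.5   1.55  0.04  1.52  2.14]
1.5707963267948966 [0.45, 0.33, 0.35] [ 0.14  0.3  -1.06  1.43  0.26  1.56  0.67]
1.5707963267948966 [0.65, 0.32, 0.25] [ 0.05  0.78 -1.07  1.1   0.66  1.6   0.72]
-1.5707963267948966 [0.43, -0.05, 0.35] [ 0.67 -0.12 -0.59  1.73 -0.07  1.51 -1.48]
-1.5707963267948966 [0.4, -0.33, 0.35] [ 0.77  0.07 -0.18  1.56  0.01  1.51 -0.98]
-1.5707963267948966 [0.45, 0.33, 0.35] [-1.01  0.14  0.33  1.49 -0.05  1.52 -2.25]
-1.5707963267948966 [0.65, 0.32, 0.25] [-0.01  0.72 -0.92  1.1   0.55  1.56 -2.37]
3.141592653589793 [0.43, -0.05, 0.35] None
3.141592653589793 [0.4, -0.33, 0.35] [ 0.68  0.07 -0.09  1.56  0.01  1.51 -2.54]
3.141592653589793 [0.45, 0.33, 0.35] [ 0.24  0.37 -1.24  1.43  0.35  1.59  2.17]
3.141592653589793 [0.65, 0.32, 0.25] [ 0.1   0.86 -1.25  1.09  0.81  1.66  2.23]
```

```bash
python3 - <<'E'
from h import *
for i,(pos) in enumerate([[.45,-.30,.35],[.45,-.03,.35],[.48,.30,.35]]):
    move_ptp(pos,ori(-np.pi/2)); print(np.round(get_q(),2)); dwell(.1)
    shot("wrist",f"w{i}")
shot("scene","scene1");shot("top","top1")
print(get_time())
E
```

```text
[ 0.71  0.12 -0.23  1.5   0.03  1.52 -1.09]
[ 0.47 -0.07 -0.47  1.7  -0.03  1.51 -1.57]
[ 0.11  0.28 -0.92  1.41  0.22  1.56 -2.37]
6.125
```

View pics/w0.png

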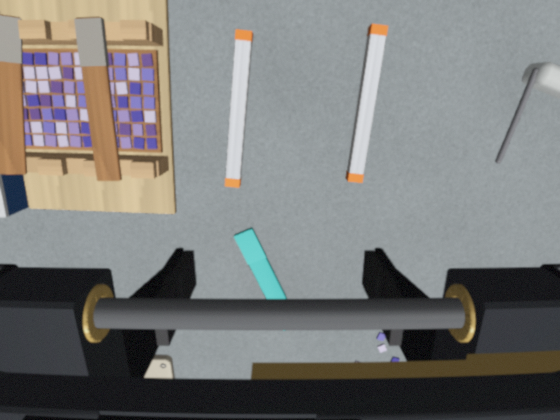

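View pics/w1.png

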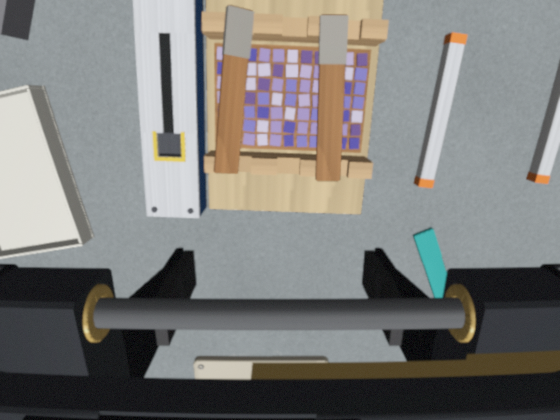

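View pics/w2.png

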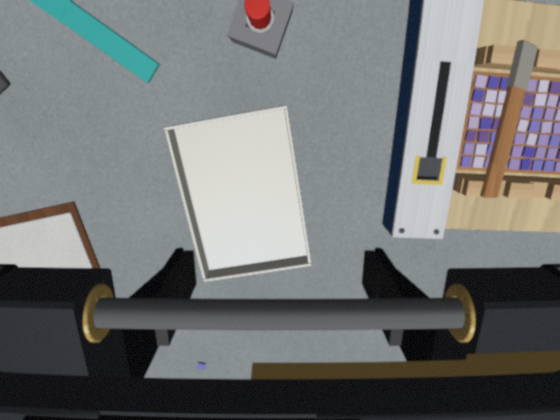

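View pics/top1.png

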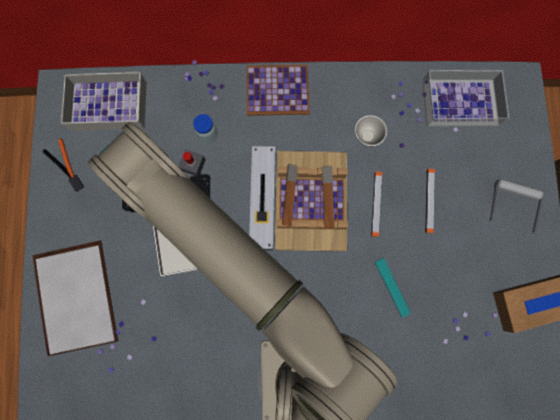

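w0 shows two bars: orange ends at (243,35)/(232,183) and (378,29)/(355,178). w1 shows the yellow keyhole at (169,146), slot top at (165,33), and the paddles. w2 shows the tray with corners (166,128), (287,108), (310,265), (205,280), and the red pin at (258,10). Next I'll zoom in for accurate corners.

```bash
python3 - <<'E'
from h import *
im,_=load("w1")
z=cv2.resize(im[0:225,130:400],None,fx=2.9,fy=2.6,interpolation=cv2.INTER_CUBIC)[:,:,::-1]
cv2.imwrite("pics/z1.png",z[:600,:800])
im,_=load("w2")
z=cv2.resize(im[0:290,150:330],None,fx=2,fy=2,interpolation=cv2.INTER_CUBIC)[:,:,::-1]
cv2.imwrite("pics/z2.png",z)
def cc(im,lo,hi,mn=15):
    h=cv2.cvtColor(im,cv2.COLOR_RGB2HSV); m=cv2.inRange(h,np.array(lo),np.array(hi))
    n,l,s,c=cv2.connectedComponentsWithStats(m)
    return [(s[i],c[i].round(1)) for i in range(1,n) if s[i,4]>=mn]
for w in("w0","w1","w2","top0"):
    im,p=load(w) if w!="top0" else (cv2.imread("pics/top0.png")[:,:,::-1].copy(),camera_params("top"))
    print(w,"yellow",[(s,c,onz(c,p,.052).round(4)[:2]) for s,c in cc(im,(22,170,150),(32,255,255))])
    print(w,"orange",[(s,c,onz(c,p,.02).round(4)[:2]) for s,c in cc(im,(5,190,150),(15,255,255))])
    print(w,"red",[(s,c,onz(c,p,.1).round(4)[:2]) for s,c in cc(im,(0,200,100),(3,255,255)) if s[4]<3000])
E
```

```text
w0 yellow []
w0 orange []
w0 red []
w1 yellow []
w1 orange []
w1 red []
w2 yellow []
w2 orange []
w2 red [(array([261,  14,   8,  10,  27], dtype=int32), array([265.7,  18.9]), array([0.643 , 0.3113])), (array([255,  19,   9,   8,  21], dtype=int32), array([259. ,  23.1]), array([0.6391, 0.3182]))]
top0 yellow []
top0 orange [(array([ 59, 140,  14,  37,  86], dtype=int32), array([ 65.2, 158.1]), array([0.6828, 0.7241]))]
top0 red [(array([154,   0,  10,   4,  20], dtype=int32), array([158.8,   1. ]), array([1.1715, 0.4223])), (array([171,   0,   5,   8,  16], dtype=int32), array([173.4,   2.9]), array([1.1628, 0.3751])), (array([ 192,    0,   89,   51, 1640], dtype=int32), array([241.3,  24. ]), array([1.0813, 0.1593])), (array([309,   0,   7,   6,  18], dtype=int32), array([311.9,   2.2]), array([ 1.1548, -0.0645])), (array([ 334,    0,   86,   60, 1421], dtype=int32), array([379.7,  23.5]), array([ 1.0777, -0.2758])), (array([ 69,   4,  68,  46, 954], dtype=int32), array([105.1,  28.5]), array([1.0806, 0.5897])), (array([530,  10,  15,  15,  43], dtype=int32), array([535.7,  16.3])
[... 1953 characters left out ...]
ay([ 0.9673, -0.0217])), (array([447,  50,  42,  10, 186], dtype=int32), array([468.9,  55.6]), array([ 0.9671, -0.5519])), (array([ 84,  53,  52,  14, 268], dtype=int32), array([109.2,  60.7]), array([0.9687, 0.5694])), (array([305,  52,  12,   9,  39], dtype=int32), array([310.1,  55.6]), array([ 0.9689, -0.0519])), (array([314,  53,   8,   8,  19], dtype=int32), array([317.5,  56.9]), array([ 0.9642, -0.0746])), (array([196,  54,  10,   9,  31], dtype=int32), array([201. ,  59.3]), array([0.9636, 0.2835])), (array([18, 73, 18, 14, 89], dtype=int32), array([26.4, 79.7]), array([0.9164, 0.8305])), (array([184, 153,   7,   7,  41], dtype=int32), array([187., 156.]), array([0.6563, 0.3207]))]
```

View pics/z1.png

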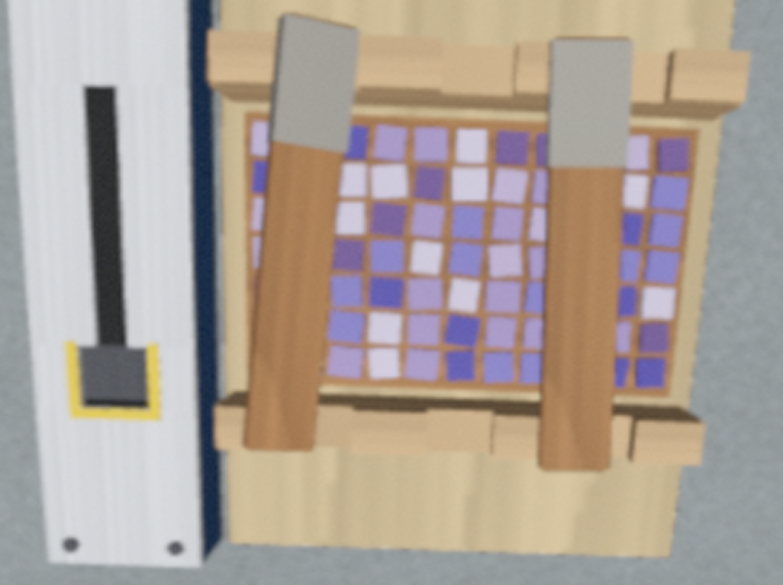

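View pics/z2.png

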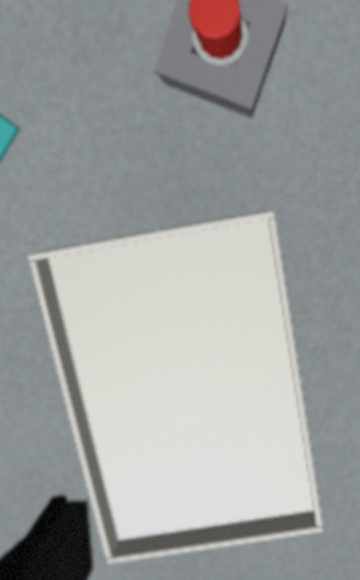

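```bash
cat >> h.py <<'E'
def fit(loc,pix,p,x0,extra=None):
    loc=np.array(loc,float);pix=np.array(pix,float)
    def f(v):
        l=loc.copy()
        if extra is not None: l[extra,0]+=v[3]
        c,s=np.cos(v[2]),np.sin(v[2]); X=np.c_[v[0]+c*l[:,0]-s*l[:,1],v[1]+s*l[:,0]+c*l[:,1],l[:,2]]
        return (proj(X,p)-pix).ravel()
    r=least_squares(f,x0,loss="soft_l1"); return r.x,f(r.x).reshape(-1,2)
E
python3 - <<'E'
from h import *
im,p=load("w1")
Z=lambda c,r:(130+c/2.9,r/2.6)
loc=[[0,.15,.052],[.13,.15,.052],[-.155,.185,.052],[-.155,.115,.052],[.065,.098,.024],[.065,-.098,.024],[-.065,-.098,.024],
 [.09,.105,.067],[.09,-.105,.067],[-.09,.105,.067],[-.09,-.105,.067]]
pix=[Z(116.7,376),Z(100,87),Z(50,562),Z(201,566),Z(246,112),Z(699,128),Z(668,396),Z(207,30),Z(750,52),Z(216,448),Z(699,464)]
v,e=fit(loc,pix,p,[.53,-.045,0,-.065],[0,1]); print("frame,kx",v.round(4),e.round(1).tolist())
h,w=.0925,.015; R4=lambda h,w,z:[[h,w,z],[h,-w,z],[-h,-w,z],[-h,w,z]]
v,e=fit(R4(h,w,.075),[Z(283,13),Z(357,28),Z(314,450),Z(246,447)],p,[.53,.01,0]);print("padL",v.round(4),e.round(1).tolist())
v,e=fit(R4(h,w,.075),[Z(551,38),Z(631,38),Z(608,470),Z(540,468)],p,[.53,-.1,0]);print("padR",v.round(4),e.round(1).tolist())
im,p=load("w2"); Z=lambda c,r:(150+c/2,r/2)
v,e=fit(R4(.1125,.08,.035),[Z(28,256),Z(273,212),Z(321,530),Z(107,562)],p,[.43,.35,0]);print("tray",v.round(4),e.round(1).tolist())
v,e=fit([[-.03,.03,.05],[-.03,-.03,.05],[.03,-.03,.05]],[Z(157,72),Z(252,107),Z(287,6)],p,[.65,.32,-.3]);print("stand",v.round(4),e.round(1).tolist())
for w in("w0","w1"):
    im,p=load(w); h=cv2.cvtColor(im,cv2.COLOR_RGB2HSV); m=cv2.inRange(h,np.array((4,200,120)),np.array((14,255,255)));
    n,l,s,c=cv2.connectedComponentsWithStats(m); print(w,[(s[i,4],c[i].round(1).tolist(),onz(c[i],p,.02).round(4)[:2].tolist()) for i in range(1,n) if s[i,4]>30])
print(load("w0")[0][35,243],load("w1")[0][160,158])
E
```

```text
frame,kx [ 0.5329 -0.0468 -0.0406 -0.0601] [[-0.9, 0.7], [-0.0, -0.5], [0.0, -0.1], [0.1, 0.3], [-1.3, -0.8], [0.8, -0.3], [1.1, 0.8], [-1.3, 0.2], [1.6, 0.1], [-1.3, 0.1], [1.7, 0.2]]
padL [ 0.5382  0.0204 -0.1258] [[-0.8, -0.3], [1.5, -2.6], [0.4, 2.6], [-0.8, 0.8]]
padR [ 0.5298 -0.0913 -0.0007] [[-0.1, -0.7], [0.1, -0.5], [0.6, 0.5], [-0.6, 1.3]]
tray [0.4324 0.3492 0.1618] [[-0.5, -0.6], [0.1, -0.4], [0.7, 0.7], [-0.3, 0.7]]
stand [ 0.6532  0.319  -0.3515] [[-1.0, 0.0], [0.2, 1.1], [0.6, -1.0]]
w0 []
w1 []
[231 149  76] [222 207 143]
```

Frame is at (0.533, -0.047) with yaw -0.041 and keyhole at frame x = -0.060. The fit residuals are within about 1.7 px and the sizes agree. Tray is at (0.432, 0.349), yaw 0.162. Now the first (right) paddle.

```bash
cat >> h.py <<'E'
FR=np.array([.5329,-.0468,-.0406]); TR=np.array([.4324,.3492,.1618])
def tw(F,x,y): c,s=np.cos(F[2]),np.sin(F[2]); return np.array([F[0]+c*x-s*y,F[1]+s*x+c*y])
def st(m=""): print(m,"t",round(get_time(),1),"pos",np.round(get_position(),4),"gap",round(get_finger_gap(),4),"F",np.round(get_force(),1))
def P(xy,z): return [float(xy[0]),float(xy[1]),float(z)]
E
python3 - <<'E'
from h import *
st()
xy=[.5298,-.0913]; o=ori(-.0007-np.pi/2)
move_ptp(P(xy,.18),o); move_linear(P(xy,.083),velocity=.12); st("down")
clamp(25); st("grip")
move_linear(P(xy,.2),velocity=.2); st("lift")
t=tw(TR,0,-.010); o=ori(TR[2]-np.pi/2)
print(np.round(inverse_kinematics(P(t,.033),o),2))
move_ptp(P(t,.15),o); st("above"); shot("wrist","p1"); shot("scene","p1s")
E
```

```text
t 6.1 pos [0.4804 0.2991 0.3501] gap 0.0869 F [ 0.3  0.  -0.4]
down t 8.7 pos [ 0.5304 -0.0912  0.0837] gap 0.087 F [-1.   0.8  0.5]
grip t 9.6 pos [ 0.5298 -0.0913  0.083 ] gap 0.0296 F [ 0.2 -0.1 -0.1]
lift t 10.4 pos [ 0.5292 -0.0915  0.1988] gap 0.0294 F [-0.2 -0.5 -2.5]
[-0.04  0.55 -0.86  1.83  0.5   0.99 -2.52]
above t 12.0 pos [0.4351 0.3381 0.1499] gap 0.0299 F [-0.1  0.1 -1.1]
```

View pics/p1s.png

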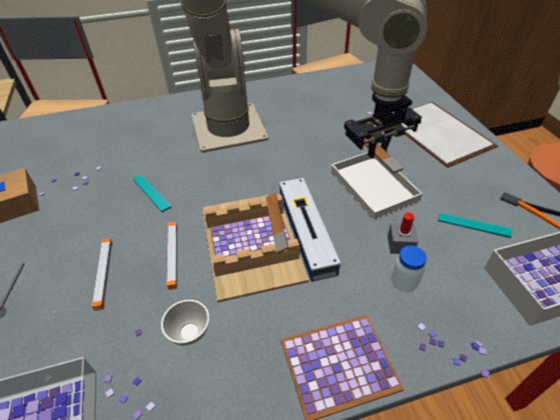

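View pics/p1.png

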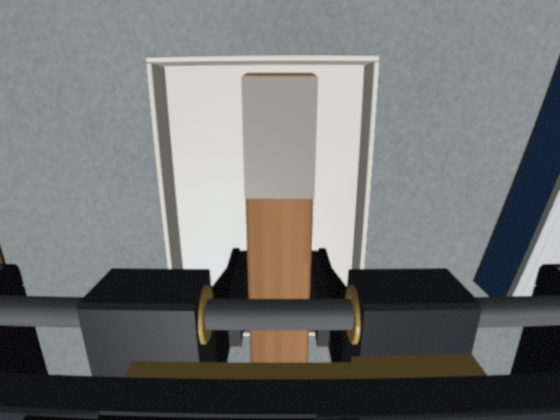

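The paddle is gripped (gap 0.030) and parallel to the tray edges; the wrist picture shows it at column 280 and the tray walls at columns 152–377. Next I lower it, release it, and push it towards tray -y.

```bash
python3 - <<'E'
from h import *
t=tw(TR,0,-.010)
move_linear(P(t,.033),velocity=.1); dwell(.2); st("low")
open_gripper(); dwell(.2); st("open")
move_linear(P(t,.10),velocity=.2)
clamp(20)
a=tw(TR,0,.035); move_linear(P(a,.08),velocity=.2); move_linear(P(a,.036),velocity=.1); st()
b=tw(TR,0,-.026); move_linear(P(b,.036),velocity=.06); st("push")
move_linear(P(b,.15),velocity=.2); open_gripper()
# paddle L
move_ptp([.5382,.0204,.22],ori(-.1258-np.pi/2)); st()
shot("scene","p2s"); shot("wrist","p2"); shot("top","p2t")
E
```

```text
low t 13.6 pos [0.4342 0.3394 0.0334] gap 0.0299 F [-0.4  0.4 -0.8]
open t 15.0 pos [0.434  0.3394 0.033 ] gap 0.0868 F [ 0.1 -0.1 -0.3]
 t 18.0 pos [0.4269 0.3837 0.0363] gap 0.0002 F [0.5 0.1 0.5]
push t 19.1 pos [0.4364 0.3237 0.0359] gap 0.0007 F [-1.1  0.4 -0.2]
 t 22.6 pos [0.5379 0.0221 0.2198] gap 0.0869 F [ 0.3  1.3 -0.8]
```

View pics/p2.png

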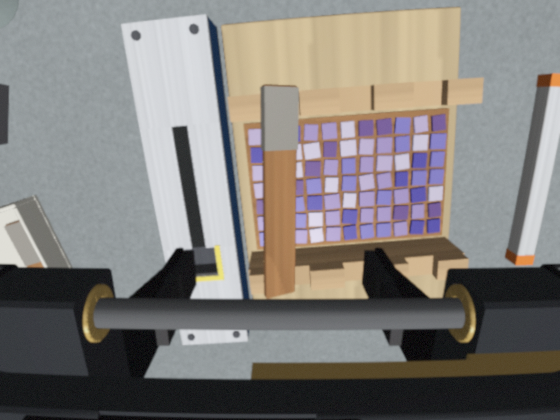

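View pics/p2s.png

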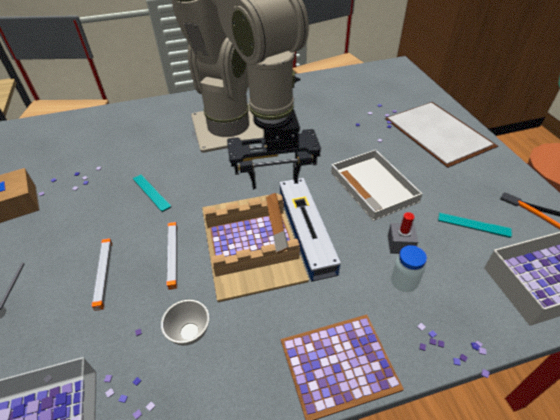

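Paddle one lies flat along the tray's -y wall. Paddle two is under the gripper, centred at column ~280 and aligned.

```bash
python3 - <<'E'
from h import *
xy=[.5382,.0204]
move_linear(P(xy,.083),velocity=.12); st("down")
clamp(25); st("grip")
move_linear(P(xy,.2),velocity=.2)
t=tw(TR,0,.012); o=ori(TR[2]-np.pi/2)
move_ptp(P(t,.12),o); shot("wrist","p3a"); move_linear(P(t,.034),velocity=.1); dwell(.2); st("low")
open_gripper(); dwell(.3); st("open")
move_linear(P(t,.2),velocity=.2)
# look at pin
move_ptp([.57,.33,.25],ori(-np.pi/2)); dwell(.1); shot("wrist","p3"); shot("scene","p3s"); st()
E
```

```text
down t 24.1 pos [0.5387 0.0205 0.0837] gap 0.0871 F [-0.2  0.5  0.1]
grip t 25.1 pos [0.5382 0.0204 0.083 ] gap 0.0283 F [ 0.  -0.8  0.4]
low t 28.4 pos [0.4308 0.3612 0.0345] gap 0.0282 F [ 0.7 -0.4 -1.1]
open t 29.9 pos [0.4305 0.3611 0.034 ] gap 0.0866 F [-0.9  0.3 -0.1]
 t 31.7 pos [0.5689 0.3307 0.2497] gap 0.087 F [-0.4 -0.6  0.2]
```

View pics/p3.png

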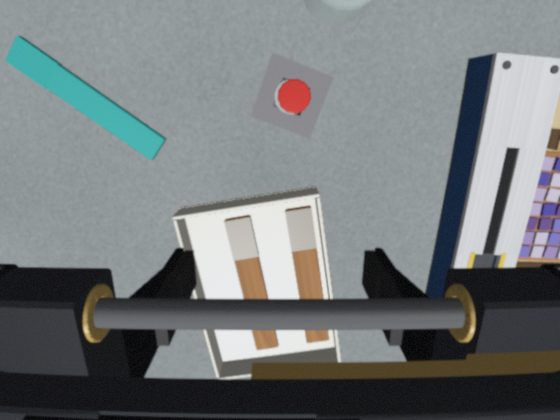

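View pics/p3s.png

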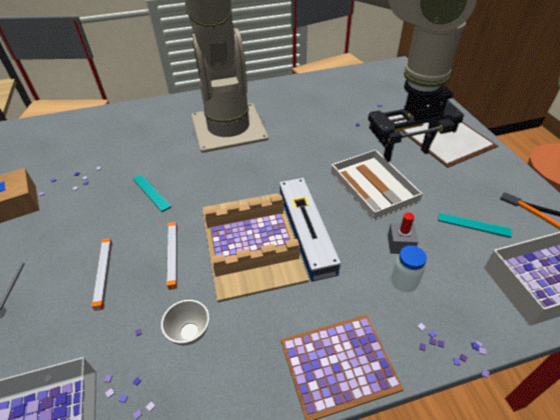

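Both paddles lie flat in the tray. The pin's handle top is at (294,96), and the stand corners are (276,54), (332,77), (309,138), (252,113). Now a closer keyhole look, then the pin.

```bash
python3 - <<'E'
from h import *
im,p=load("p3")
print("handle top",onz((294,96),p,.11))
h=cv2.cvtColor(im,cv2.COLOR_RGB2HSV); m=(cv2.inRange(h,np.array((0,150,120)),np.array((8,255,255)))|cv2.inRange(h,np.array((172,150,120)),np.array((180,255,255))))
m[:60]=0;m[140:]=0;m[:,:250]=0;m[:,330:]=0
ys,xs=np.nonzero(m); print(len(xs),xs.min(),xs.max(),ys.min(),ys.max(),cv2.minEnclosingCircle(np.c_[xs,ys].astype(np.float32)))
v,e=fit([[.03,.03,.05],[.03,-.03,.05],[-.03,-.03,.05],[-.03,.03,.05]],[(276,54),(332,77),(309,138),(252,113)],p,[.65,.32,-.35]);print("stand",v.round(4),e.round(1).tolist())
o=ori(FR[2]-np.pi/2); k=tw(FR,-.06,.15); print("kh",k)
move_ptp([float(k[0])-.02,float(k[1]),.25],o); dwell(.15); shot("wrist","k1"); st()
print(np.round(inverse_kinematics(P(tw(FR,.06,.15),.09),o),2))
E
```

```text
handle top [0.65368537 0.31957717 0.11      ]
803 279 309 80 112 ((294.0, 96.0), 16.763153076171875)
stand [ 0.6546  0.3181 -0.3898] [[-0.8, -3.5], [3.7, 0.4], [0.4, 0.2], [-1.0, 0.7]]
kh [0.47903777 0.10551172]
 t 32.9 pos [0.4594 0.1068 0.2502] gap 0.0867 F [-0.2  1.4  1.2]
[ 0.55  0.69 -1.08  1.64  0.65  1.21 -2.29]
```

View pics/k1.png

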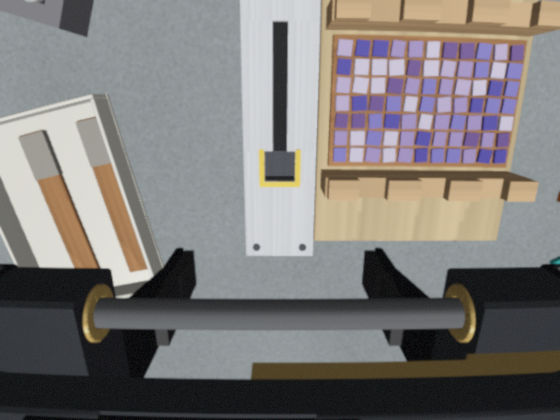

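```bash
python3 - <<'E'
from h import *
im,p=load("k1")
cv2.imwrite("pics/k1z.png",cv2.resize(im[10:200,225:335],None,fx=5,fy=3,interpolation=cv2.INTER_CUBIC)[:,:,::-1])
a=onz((280.3,166),p,.052);b=onz((280.0,22),p,.052);print(a,b,np.linalg.norm(b-a),np.arctan2(*(b-a)[[1,0]]))
print(tw(FR,-.06,.15),tw(FR,.07,.15))
E
```

```text
[0.47966509 0.10516083 0.052     ] [0.60829203 0.10056549 0.052     ] 0.128709000666769 -0.035710901972248445
[0.47903777 0.10551172] [0.60893064 0.10023517]
```

View pics/k1z.png

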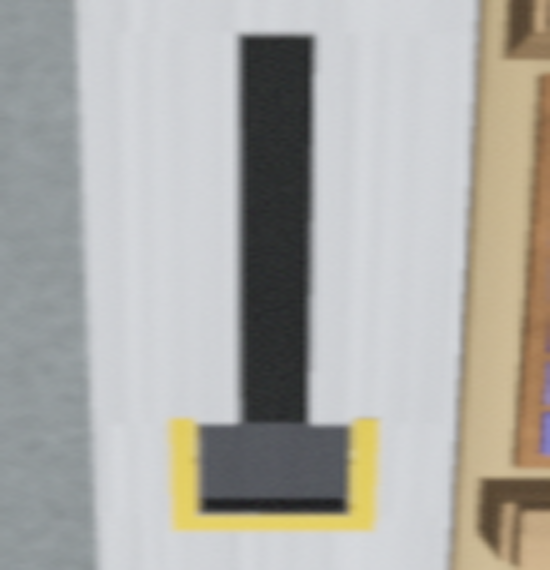

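Keyhole agrees with the frame fit to under 1 mm. Now take the pin and put its foot in the keyhole.

```bash
python3 - <<'E'
from h import *
o=ori(FR[2]-np.pi/2); xy=[.6538,.3192]
move_ptp(P(xy,.20),o); dwell(.1); st()
move_linear(P(xy,.0885),velocity=.1); dwell(.2); st("down")
clamp(40); st("grip")
move_linear(P(xy,.19),velocity=.12); st("lift")
k=np.array([.4793,.1053])
move_ptp(P(k,.19),o); dwell(.3); st("above"); shot("wrist","i1"); shot("scene","i1s"); shot("top","i1t")
E
```

```text
t 34.1 pos [0.6543 0.318  0.2018] gap 0.0868 F [ 0.4 -0.  -0.1]
down t 35.6 pos [0.654  0.3194 0.089 ] gap 0.0868 F [-0.  -0.7 -0.2]
grip t 36.6 pos [0.6538 0.3192 0.0885] gap 0.0253 F [ 0.4  0.4 -0.1]
lift t 37.6 pos [0.6536 0.3189 0.1889] gap 0.0255 F [-0.2 -0.4 -3.1]
above t 39.0 pos [0.4796 0.106  0.1902] gap 0.0253 F [-0.1  0.6 -1.9]
```

View pics/i1.png

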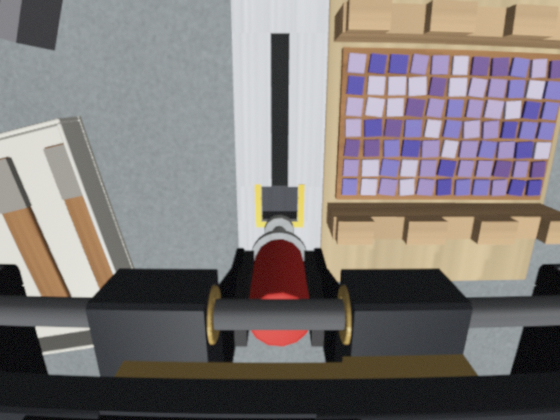

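View pics/i1s.png

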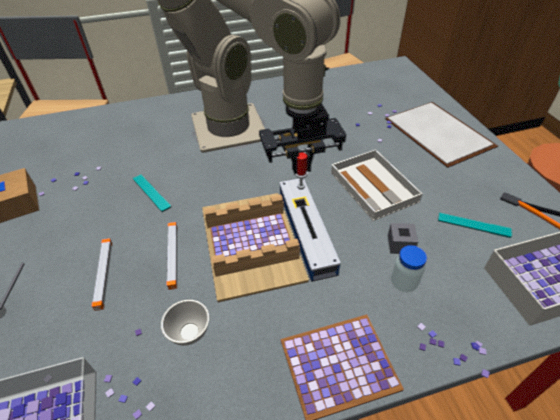

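The pin is upright and in line with the keyhole (wrist column 280). Lowering.

```bash
python3 - <<'E'
from h import *
k=np.array([.4793,.1053])
move_linear(P(k,.135),velocity=.08); dwell(.2); st("a")
move_linear(P(k,.120),velocity=.04); dwell(.2); st("b")
for z in (.112,.109,.1075,.106,.105,.104):
    move_linear(P(k,z),velocity=.02); dwell(.25); st(z)
    if get_force()[2]>5: break
shot("scene","i2s"); shot("wrist","i2")
E
```

```text
a t 40.2 pos [0.4796 0.1053 0.1354] gap 0.0257 F [-0.1  0.5 -0.9]
b t 41.0 pos [0.4794 0.1054 0.1202] gap 0.0255 F [-0.   0.4 -1.3]
0.112 t 41.8 pos [0.4793 0.1053 0.1121] gap 0.0251 F [ 0.8  0.7 -2.1]
0.109 t 42.3 pos [0.4793 0.1053 0.109 ] gap 0.0255 F [ 0.7 -0.3 -0.8]
0.1075 t 42.8 pos [0.4793 0.1053 0.1075] gap 0.0252 F [ 0.   0.5 -1.8]
0.106 t 43.3 pos [0.4796 0.1054 0.1063] gap 0.0252 F [-0.7 -0.4  5. ]
```

View pics/i2s.png

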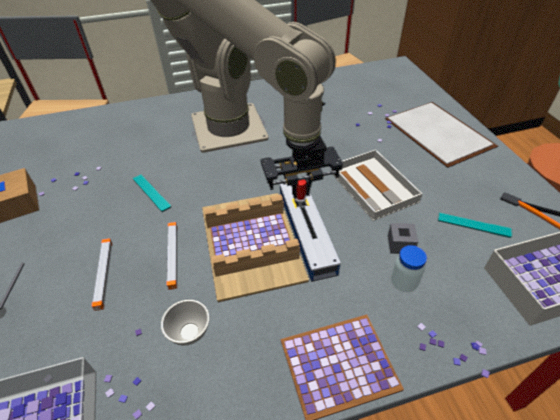

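View pics/i2.png

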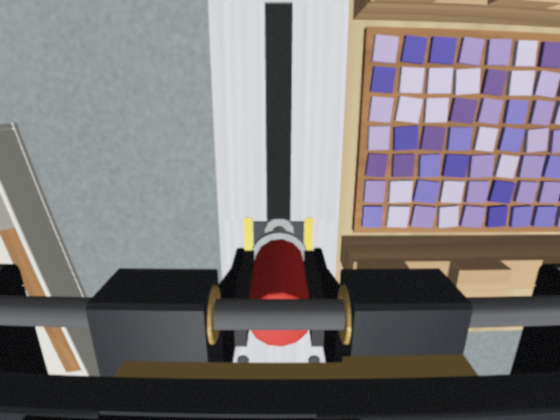

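The foot touched the channel floor at TCP z = 0.1063; I expected 0.1065. Now slide along the slot with a light press, watching the force.

```bash
python3 - <<'E'
from h import *
k=np.array([.4793,.1053]); d=np.array([np.cos(-.038),np.sin(-.038)])
z=.1058
move_linear(P(k+d*.030,z),velocity=.04); dwell(.2); st("30")
s=.030; found=False
while s<.113:
    s+=.0025
    move_linear(P(k+d*s,z),velocity=.03); dwell(.12)
    f=np.mean([get_force() for _ in range(3)],axis=0); pz=get_position()[2]
    print(round(s*1e3,1),f.round(1),round(pz,4))
    if np.abs(f[:2]).max()>15: print("lateral"); break
    if f[2]<2 and s>.033:
        move_linear(P(k+d*s,z-.003),velocity=.02); dwell(.15); st("probe")
        if get_position()[2]<z-.0022 and get_force()[2]<8: found=True; break
        move_linear(P(k+d*s,z),velocity=.02)
print(found,s); st()
E
```

```text
30 t 44.5 pos [0.5083 0.1051 0.1063] gap 0.0255 F [-7.8 -0.  13.5]
32.5 [-7.2  1.9 13.2] 0.1063
35.0 [-7.2  0.2 11.9] 0.1063
37.5 [-6.2 -0.  11.5] 0.1063
40.0 [-6.1  0.3 10.6] 0.1063
42.5 [-5.6  0.4 10.6] 0.1063
45.0 [-5.1 -0.3  9.6] 0.1062
47.5 [-5.4  0.1  9.4] 0.1062
50.0 [-4.8  0.5  8.8] 0.1062
52.5 [-5.9  0.4  9.8] 0.1062
55.0 [-5.4 -0.3  8.5] 0.1062
57.5 [-5.2  1.2  9.3] 0.1062
60.0 [-4.3  0.7  8.9] 0.1062
62.5 [-3.8  0.9  9. ] 0.1062
65.0 [-4.8  0.7  9.3] 0.1062
67.5 [-5.1  0.5  9.1] 0.1062
70.0 [-6.4  0.4  9.1] 0.1062
72.5 [-4.4  0.1  8.7] 0.1062
75.0 [-3.9  0.7  9. ] 0.1062
77.5 [-4.3 -0.   9.3] 0.1062
80.0 [-4.   0.6  7.3] 0.1062
82.5 [-4.7  0.4  9.4] 0.1062
85.0 [-5.6  0.3  9.6] 0.1062
87.5 [-3.9  0.2  7.4] 0.1062
90.0 [-2.2  1.1  5.2] 0.106
92.5 [-0.2  1.1  2.2] 0.1058
95.0 [ 1.4 -0.4 -0.3] 0.1056
probe t 54.5 pos [0.5755 0.1016 0.105 ] gap 0.0253 F [-2.2 -3.4 19.4]
97.5 [-1.  -0.  -0.8] 0.1055
probe t 55.6 pos [0.5777 0.1018 0.1047] gap 0.0252 F [-2.5 -2.8 14.5]
100.0 [ 0.6  0.5 -2.5] 0.1056
probe t 56.7 pos [0.58   0.1018 0.1043] gap 0.0253 F [-1.8 -1.6 12.4]
102.5 [ 0.   0.5 -1.8] 0.1056
probe t 57.8 pos [0.5822 0.1016 0.104 ] gap 0.0252 F [-1.  -1.9  9.9]
105.0 [ 1.1 -0.4 -1.4] 0.1057
probe t 59.0 pos [0.5847 0.1015 0.1037] gap 0.0252 F [-1.  -1.4  7.5]
107.5 [ 0.1  0.2 -2.1] 0.1057
probe t 60.1 pos [0.5869 0.1011 0.1028] gap 0.0252 F [ 2.2  1.4 -3. ]
True 0.10750000000000007
 t 60.1 pos [0.5869 0.1011 0.1028] gap 0.0252 F [ 2.2  1.4 -3. ]
```

```bash
python3 - <<'E'
from h import *
k=np.array([.4793,.1053]); d=np.array([np.cos(-.038),np.sin(-.038)]); s=.1075
for z in np.arange(.1013,.0875,-.0015):
    move_linear(P(k+d*s,z),velocity=.03); dwell(.15); f=np.array(get_force()); st(round(z,4))
    if abs(f[2])>10 or np.abs(f[:2]).max()>15: break
shot("scene","i3s"); shot("wrist","i3")
E
```

```text
0.1013 t 60.5 pos [0.5869 0.1012 0.1013] gap 0.0251 F [ 2.7 -1.3 -3.2]
0.0998 t 60.9 pos [0.5869 0.1012 0.0999] gap 0.0254 F [ 3.5  0.2 -2.5]
0.0983 t 61.3 pos [0.5868 0.1012 0.0983] gap 0.0253 F [ 5.4 -0.2 -1.8]
0.0968 t 61.7 pos [0.5868 0.1012 0.0967] gap 0.0252 F [ 5.   1.2 -1.8]
0.0953 t 62.1 pos [0.5868 0.1012 0.0951] gap 0.0253 F [ 5.5  0.8 -0.7]
0.0938 t 62.5 pos [0.5868 0.1012 0.0936] gap 0.0255 F [ 6.3 -0.  -2. ]
0.0923 t 62.9 pos [0.5868 0.1012 0.092 ] gap 0.0254 F [ 5.9  0.6 -2.1]
0.0908 t 63.3 pos [0.5868 0.1012 0.0909] gap 0.025 F [4.2 0.  2.4]
0.0893 t 63.7 pos [0.5869 0.1013 0.0906] gap 0.025 F [ 0.7 -2.6 14.7]
```

View pics/i3.png

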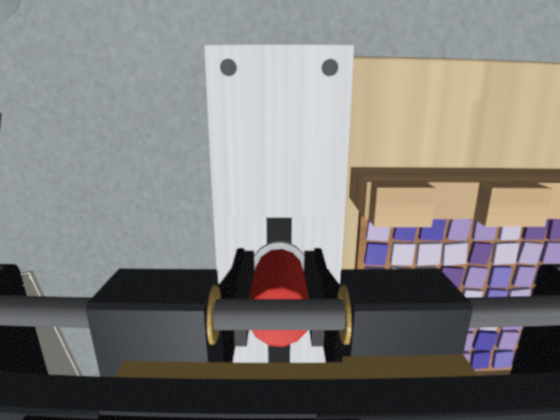

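View pics/i3s.png

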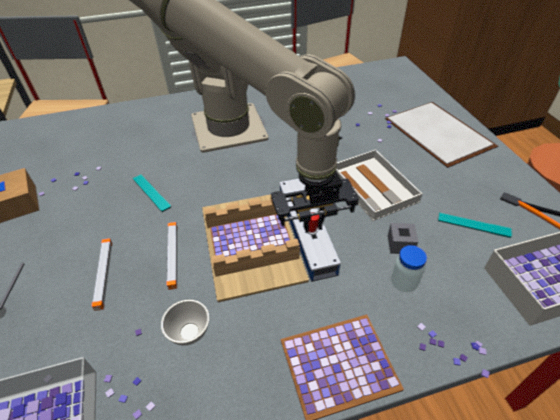

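The pin is home: TCP dropped 15.7 mm to 0.0906 and then met solid contact. Release it, verify, and look at the bars.

```bash
python3 - <<'E'
from h import *
open_gripper(); dwell(.3); st("open")
p=np.array(get_position()); move_linear(P(p[:2],.20),velocity=.15)
q=[float(p[0])-.06,float(p[1]),.25]
move_ptp(q,ori(FR[2]-np.pi/2)); dwell(.15); shot("wrist","v1"); shot("scene","v1s"); st()
move_ptp([.45,-.30,.35],ori(-np.pi/2)); dwell(.15); shot("wrist","b1"); shot("scene","b1s"); shot("top","b1t"); st()
E
```

```text
open t 65.3 pos [0.5867 0.1012 0.0893] gap 0.0872 F [ 0.5  1.1 -0.1]
 t 66.8 pos [0.5269 0.101  0.2491] gap 0.0875 F [ 0.3 -0.3 -0.1]
 t 68.7 pos [ 0.4502 -0.2995  0.3499] gap 0.087 F [-0.2 -0.3 -0.3]
```

View pics/v1.png

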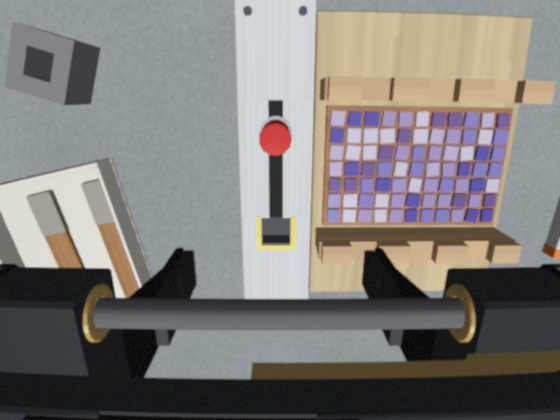

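View pics/b1s.png

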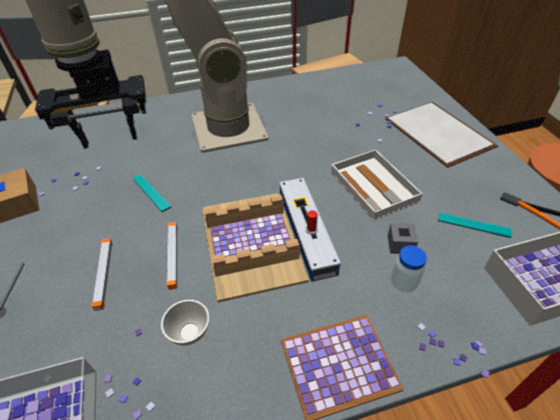

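View pics/b1.png

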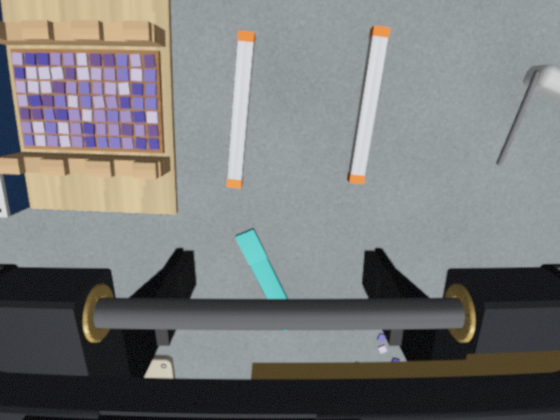

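The pin stands upright with its collar on the plate (v1: (275,138)). b1 shows both bars: ends (245,35)/(234,184) and (381,30)/(357,180).

```bash
cat >> h.py <<'E'
def bars(name):
    im,p=load(name); h=cv2.cvtColor(im,cv2.COLOR_RGB2HSV); m=cv2.inRange(h,np.array((4,140,150)),np.array((16,255,255)))
    m[240:]=0
    n,l,s,c=cv2.connectedComponentsWithStats(m); return [(int(s[i,4]),c[i].round(1).tolist(),onz(c[i],p,.02)[:2]) for i in range(1,n) if s[i,4]>25]
def pair(a,b):
    a,b=np.array(a),np.array(b); 
    if a[0]<b[0]: a,b=b,a
    d=a-b; return (a+b)/2,np.arctan2(d[1],d[0]),np.linalg.norm(d)
E
python3 - <<'E'
from h import *
B=bars("b1")
for b in B: print(b)
E
```

```text
(137, [380.1, 30.8], array([ 0.61672416, -0.42391789]))
(138, [245.9, 35.8], array([ 0.60979087, -0.25765646]))
(98, [356.0, 178.9], array([ 0.42871945, -0.40506818]))
(90, [234.2, 183.3], array([ 0.42228625, -0.23703691]))
```

```bash
cat >> h.py <<'E'
def pickbar(c,yaw):
    o=ori(yaw-np.pi/2)
    move_ptp(P(c,.15),o); dwell(.1); move_linear(P(c,.0285),velocity=.1); dwell(.15); st("down")
    clamp(40); st("grip"); move_linear(P(c,.2),velocity=.15); dwell(.1); st("lift")
E
python3 - <<'E'
from h import *
B=bars("b1"); c,y,L=pair(B[1][2],B[3][2]); print(c,y,L)
pickbar(c,y)
t=tw(FR,0,.06); move_ptp(P(t,.16),ori(FR[2]-np.pi/2)); dwell(.2); st(); shot("wrist","n1"); shot("scene","n1s")
E
```

```text
[ 0.51603856 -0.24734669] -0.10952812996147049 0.18863496464950832
down t 71.2 pos [ 0.5163 -0.2475  0.029 ] gap 0.0872 F [-0.3  0.   0.2]
grip t 72.3 pos [ 0.5161 -0.2473  0.0285] gap 0.0195 F [-0.3  0.1 -0.3]
lift t 73.7 pos [ 0.5156 -0.2472  0.1991] gap 0.0196 F [ 0.7  0.  -2. ]
 t 74.9 pos [0.5356 0.0116 0.16  ] gap 0.0194 F [ 0.3 -0.  -1.8]
```

View pics/n1.png

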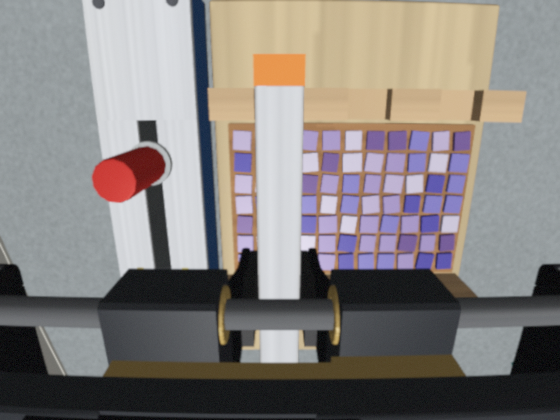

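View pics/n1s.png

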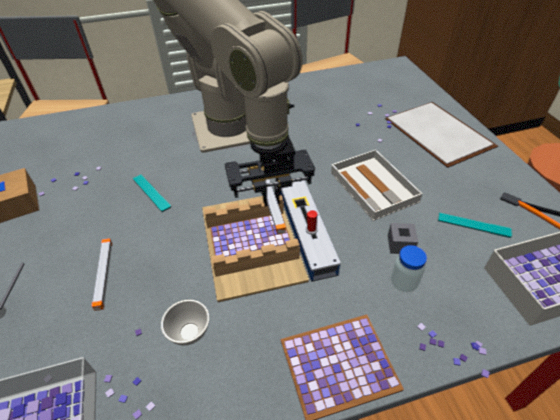

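Bar gripped (gap 0.0195) and aligned. Before lowering, I'll check the predicted notch edges against v1.

```bash
python3 - <<'E'
from h import *
im,p=load("v1"); im=cv2.resize(im,None,fx=3,fy=3,interpolation=cv2.INTER_CUBIC)[:,:,::-1].copy()
for yn in(-.06,0,.06):
  for e in (-.014,.014):
    for x in (-.08,.08):
      a=[ (proj([*tw(FR,x+dx,yn+e),z],p)[0]*3+1).astype(int) for dx,z in ((-.01,.067),(.01,.067))]
      cv2.line(im,tuple(map(int,a[0])),tuple(map(int,a[1])),(0,0,255),1)
cv2.imwrite("pics/v1o.png",im[210:810,900:1680])
E
```

```text
(no output)
```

View pics/v1o.png

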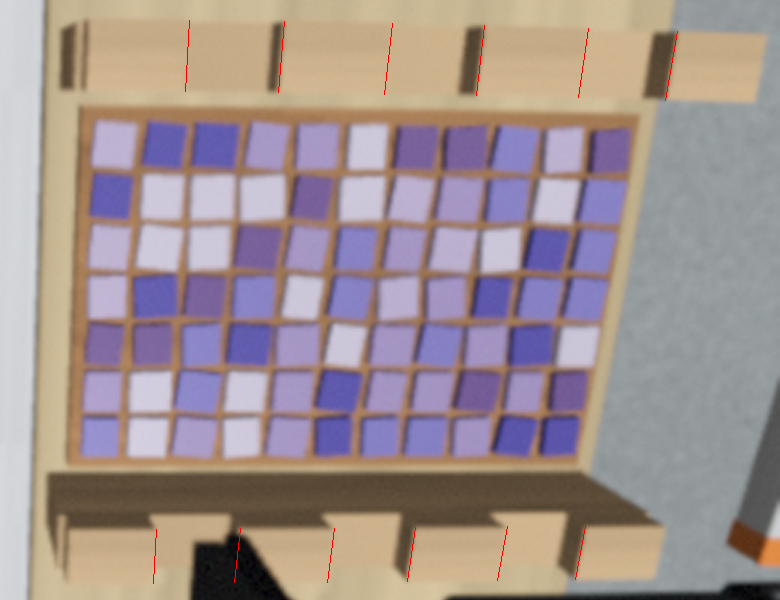

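The predicted edges line up with the block edges to about 1 px. Lowering.

```bash
python3 - <<'E'
from h import *
t=tw(FR,0,.06)
move_linear(P(t,.095),velocity=.1); dwell(.2)
for z in (.088,.0855,.084,.083):
    move_linear(P(t,z),velocity=.03); dwell(.15); st(z)
    if get_force()[2]>4: break
open_gripper(); dwell(.3); st("open")
move_linear(P(t,.2),velocity=.2)
move_ptp([.45,-.26,.35],ori(-np.pi/2)); dwell(.15); shot("wrist","b2"); shot("scene","b2s"); st()
for b in bars("b2"): print(b)
E
```

```text
0.088 t 76.5 pos [0.5354 0.0132 0.0881] gap 0.0199 F [-0.4  0.6 -1.2]
0.0855 t 76.9 pos [0.5354 0.0132 0.0855] gap 0.0199 F [ 0.3 -0.2 -1.4]
0.084 t 77.3 pos [0.5353 0.0132 0.084 ] gap 0.0196 F [ 0.6 -0.  -1.4]
0.083 t 77.7 pos [0.5355 0.0132 0.0835] gap 0.0194 F [-2.7 -1.3  4.9]
open t 79.3 pos [0.5353 0.0131 0.083 ] gap 0.0868 F [-0.4 -0.2  0.1]
 t 81.5 pos [ 0.4504 -0.2591  0.3497] gap 0.0873 F [-0.3  0.7  0.2]
(189, [36.5, 12.4], array([0.64288146, 0.04573325]))
(140, [412.6, 31.4], array([ 0.61657412, -0.42426874]))
(131, [56.3, 178.8], array([0.42906857, 0.05507192]))
(95, [384.9, 178.9], array([ 0.42883093, -0.40492581]))
```

View pics/b2.png

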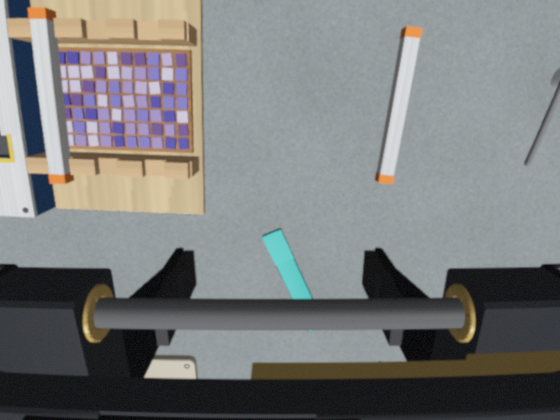

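View pics/b2s.png

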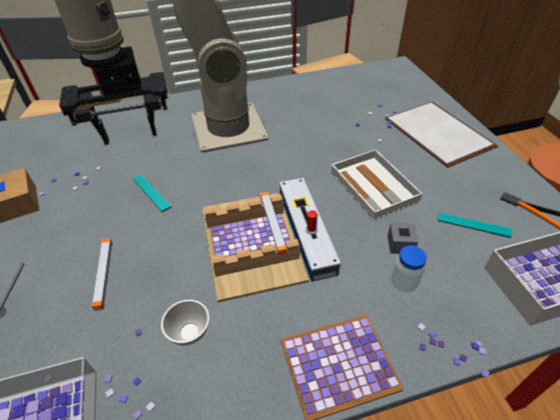

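Bar one is seated in notch pair 2. Bar two is unmoved, with ends at (413,31) and (385,179). Now pick it and place it in pair 0.

```bash
python3 - <<'E'
from h import *
B=bars("b2"); c,y,L=pair(B[1][2],B[3][2]); print(c,y,L); assert abs(L-.189)<.004
pickbar(c,y)
t=tw(FR,0,-.06); move_ptp(P(t,.16),ori(FR[2]-np.pi/2)); dwell(.2); st()
move_linear(P(t,.095),velocity=.1); dwell(.2)
for z in (.088,.0855,.084,.083):
    move_linear(P(t,z),velocity=.03); dwell(.15); st(z)
    if get_force()[2]>4: break
open_gripper(); dwell(.3); st("open")
move_linear(P(t,.2),velocity=.2)
move_ptp([.45,-.03,.35],ori(-np.pi/2)); dwell(.15); shot("wrist","b3"); shot("scene","b3s"); shot("top","b3t"); st()
for b in bars("b3"): print(b)
E
```

```text
[ 0.52270252 -0.41459727] -0.10266641677774539 0.188736991654575
down t 84.2 pos [ 0.5229 -0.4148  0.0291] gap 0.087 F [-0.9 -0.1  0.3]
grip t 85.3 pos [ 0.5227 -0.4147  0.0285] gap 0.0195 F [-0.5 -0.7  0.4]
lift t 86.7 pos [ 0.5223 -0.4145  0.199 ] gap 0.0199 F [-0.2  0.  -2.3]
 t 88.0 pos [ 0.5307 -0.1079  0.16  ] gap 0.0198 F [ 0.2  0.3 -2.8]
0.088 t 89.6 pos [ 0.5305 -0.1067  0.0881] gap 0.0197 F [ 0.3  0.7 -2.3]
0.0855 t 90.0 pos [ 0.5305 -0.1067  0.0855] gap 0.0193 F [ 0.5  0.2 -2. ]
0.084 t 90.4 pos [ 0.5305 -0.1067  0.084 ] gap 0.0197 F [ 0.4  0.3 -2. ]
0.083 t 90.8 pos [ 0.5306 -0.1067  0.0834] gap 0.0194 F [-3.  -0.5  5.8]
open t 92.3 pos [ 0.5305 -0.1068  0.083 ] gap 0.0867 F [ 0.3 -0.3 -0.2]
 t 94.3 pos [ 0.4499 -0.0302  0.3498] gap 0.087 F [ 0.3  0.3 -0.1]
(209, [242.3, 6.2], array([0.64266371, 0.01435573]))
(197, [353.0, 10.9], array([ 0.63753127, -0.12047158]))
(126, [240.4, 178.2], array([0.42878376, 0.02306411]))
(139, [338.2, 181.9], array([ 0.42348761, -0.11154654]))
```

View pics/b3.png

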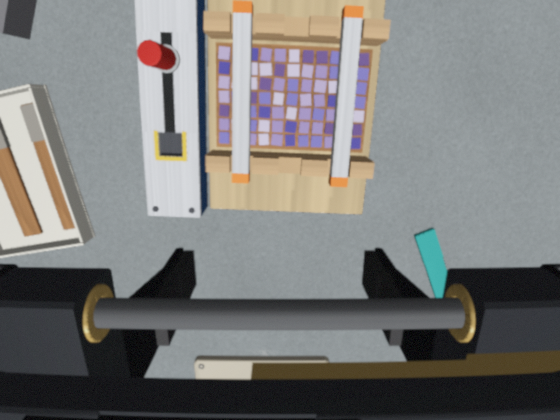

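View pics/b3s.png

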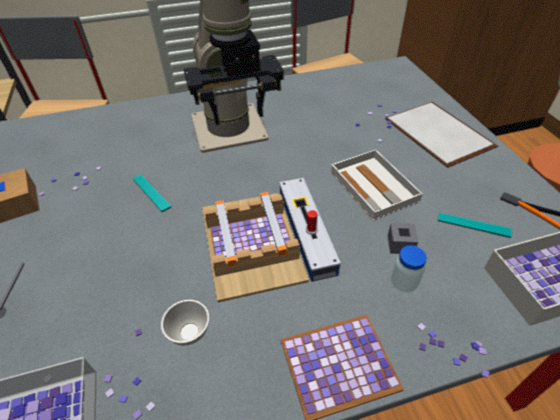

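View pics/b3t.png

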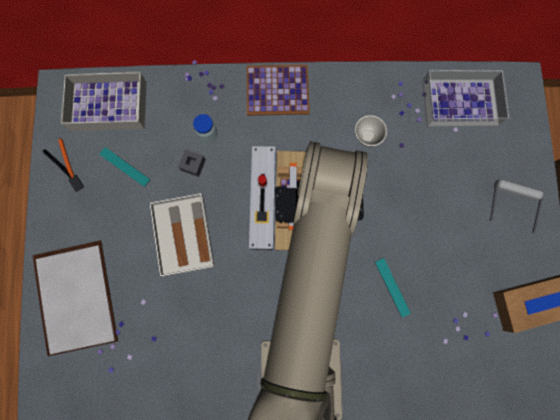

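```bash
python3 - <<'E'
from h import *
im,p=load("b3")
for a,b,n in (((242.3,6.2),(240.4,178.2),.06),((353,10.9),(338.2,181.9),-.06)):
    A=onz(a,p,.075)[:2];B=onz(b,p,.075)[:2]; c,y,L=pair(A,B); print(c.round(4),"err",(c-tw(FR,0,n)).round(4),"yaw",round(y-FR[2],4),L.round(4))
st("before finish"); print(finish_job())
E
```

```text
[0.5353 0.0129] err [-0.0001 -0.0002] yaw -0.0002 0.1889
[ 0.5307 -0.106 ] err [0.0003 0.0008] yaw -0.0006 0.1891
before finish t 94.3 pos [ 0.4499 -0.0302  0.3498] gap 0.087 F [ 0.3  0.3 -0.1]
the job is handed in; nothing more can be done
None
```

The job is handed in at about 94 s of the 210 s limit, with every step carried out in order. No verdict was reported.

- **Paddles:** Both lie side by side in the white tray along its length. The last pictures show them flat and let go. I checked this by eye and did not re-measure their offsets from the tray's centre.
- **Lock pin:** Its foot went into the keyhole and touched the channel floor within 0.2 mm of the expected height. It dropped about 108 mm along the slot. It came down 15.7 mm from the channel floor against the expected 16 mm, met solid contact, and still stands upright with its collar on the plate.
- **Probing for the socket:** Five probes between 95 and 105 mm met resistance although the pressing force had already faded. The pin went down freely at 107.5 mm.
- **Guard bars:** Only two were there; I saw no third in any view. They sit in notch pairs 0 and 2. Measured at the seated height, their centres are within 1 mm of the pairs' middles, along the frame within 0.001 rad.
- **Bowl and jar:** Neither was touched, and both look unmoved in the last pictures.
- **Robot:** It was clear of everything and the gripper was empty when I handed in.

No check failed or disagreed, apart from the paddle offsets I did not re-measure.

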